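# Fit a gear housing's cover and hold it shut

## Task

Fit the loose metal cover on the open gear housing: hang it by its round hole over the housing's upright post so that it lies level on the raised rubber seal, and only then turn the winged quarter-turn fastener on the cover until its wing is parallel with the cover's long edges, in line with the marks and the slot below. Then press the cover fully down against the housing's rim and finish while still holding it pressed there, so that its corner screws could be put in. Leave the tape measure, spark plug and screwdriver where they are.

Things in the scene. Friction and masses are not known exactly. Their poses are not given: they have to be found in the camera images.
- housing: Grey open-topped housing fixed to the worktop, 180 (x) x 96 (y) x 45 mm high, a foot 18 mm long at each end. Origin: centre of its underside; x along its length, z up. Upright steel post, 9 mm thick, at x=-64, to z=85. Inside at x=+54 a plate, top at z=38, with a slot 34 mm long (along x), 16 mm wide for the fastener's cross-bar. Rim at z=45: the cover's sheet must end on it
- seal (a joint): Sprung black rubber seal frame inside the housing's rim. 0 m: up, its top 8 mm above the rim (z=53 mm of the housing); grows as it is pressed down; at 0.008 m it is level with the rim, which stops the cover. It resists with about 5 N at 0 and 12 N at 0.008 m, of which the cover's own weight gives about 3 N (it does not sink noticeably); springs up again when let go
- post_tip (a point): Tip of the housing's upright post, 85 mm above the housing's underside, on the post's axis
- slot_mouth (a point): Centre of the slot that receives the fastener's cross-bar, at the slot plate's top, inside the housing
- cover: Loose aluminium cover, 186 (x) x 110 (y) mm, 0.32 kg, right way up on the worktop: 3 mm sheet at z=20 to 23, long edges folded down to z=0, 104 mm apart inside, to straddle the housing with 4 mm to spare each side. Origin: centre, level with the folds' lower edges; x along its length. Hole at x=-64, fastener at x=+54: turned like the housing (same x) they lie over post and slot
- eye (a point): Centre of the cover's round hole (14 mm wide), at the underside of the sheet (z=20 mm of the cover)
- handle_grip (a point): Grip point of the cover's black bridge handle (x=-8 mm, z=45 mm of the cover), 22 mm above the sheet's top; the grip bar is 40 mm long along the cover's x, 14 mm wide, 18 mm high, its top 6 mm above this point. The cover can be carried and also pressed down here
- fastener (a joint): Turn of the fastener about the cover's z (positive: anticlockwise from above). 0 rad: wing and cross-bar along the cover's x, aligned with slot and marks. Starts at +0.8 to +1.35; stops at +-1.75. Light friction, 0.04 N m; stays where left. Unaligned, its cross-bar (28 mm long, 5 mm thick, lowest point 12 mm below the sheet) meets the slot plate and keeps the cover from going fully down
- wing_grip (a point): Point on the fastener's axis where its steel wing is gripped, 22 mm above the sheet's top; the wing is a blade 34 mm long (along this point's x, which turns with it), 8 mm thick and 21 mm high, its top 6 mm above this point
- rule_tape: Yellow tape measure, 34 x 76 x 60 mm, bystander; origin centre of its underside
- plug: White and steel spark plug, 73 mm long (x), 24 mm thick, bystander; origin centre of its underside
- driver: Screwdriver with black handle, 194 mm long (x), 29 mm thick, bystander; origin centre of its underside

How it is judged:
By the outcome, as a careful person would: the job done as asked, in the order asked, and still so for the second after the job is handed in, while the arm keeps its last pose, push and grip.
It also fails if it takes over 67 s, if anything falls off the work surface, if the arm or the gripper's body presses on something with over 40 N, if the wrist force passes 120 N, or if a joint passes its speed limit or range.

## Robot

A 7-joint arm with a two-finger parallel gripper is mounted at the origin on a cart in front of the work surface, level with it; the furniture and walls round the work are solid. World frame = base frame: x ahead of the robot, y to its left, z up, the work surface at z = 0. Lengths are in m, angles in rad, forces in N, time in s.
With the tool pointing down it reaches from about 0.4 to 0.85 m from the base axis. Payload 4.4 kg.
Tool frame: the origin (TCP) lies midway between the tips of the shut fingers; the grasp point (between the pads) lies 19 mm behind it (robot.grip_depth is the distance from the TCP to the grasp point, in m); z points along the fingers, y is the line along which they close (so a half turn about z gives the same grasp; the last joint's range is limited). The gripper opens to 94 mm and grips with 3 to 60 N. Pads are 16 mm wide; open, the fingers measure 119 mm over their backs; the gripper's body (75 mm by 177 mm) begins 78 mm behind the grasp point.
Start: joints at [1.072, 0.628, 0.038, 1.517, -0.027, 0.996, -0.02], TCP at [0.273, -0.59, 0.178] pointing down, gripper open.
Joint ranges: [-3.06, 3.06], [-0.37, 2.12], [-1.25, 1.32], [0.18, 2.47], [-1.1, 4.24], [0.23, 1.98], [-2.94, 2.94]. Speed limits (rad/s): [2.57, 2.57, 3.14, 3.14, 3.14, 3.14, 3.14].

## Interface

Orientations are given as a rotation vector (axis times angle).
In Python, from cell import telemetry, camera, camera_info, job, spot_in, pinpoint, robot gives the robot as it stands.
- The arm moves only by the tool apply_moves, never from a script. Its argument "targets" is a list of rows, each an object with "travel": the shift along the tool's x, y, z in m, a list of three; "twist": the turn about the tool's z in degrees; "claw": the opening, from -1 (shut) to 1 (fully open). A call has 1 to 5 rows; each row shifts and turns the commanded pose from where the row before left it, along the tool's axes as they then stand; what a row does not reach is not made up. A row lasts 1/12 s, in which the tool goes at most 41.7 mm and 7.16 degrees, less where a joint would pass 70% of its speed; a pose out of reach is approached as far as the arm can. A call is refused whole if a number of a shift passes 0.0417 or a number of a turn 7.16, either way. A call with a gripper value outside its range is refused whole. The fingers move at their own pace and stop on an object; the grip force is fixed at half the most. Time passes only in rows, so rows that do not move let the fingers close. It gives the time, the measured TCP pose, the force, the opening and the grip force at its end, in the units of the state.
- telemetry.observe(): the state, without advancing time (a new reading comes with each control period).
- camera(name): name is "scene" or "top" or "wrist"; returns the picture (420x560x3 uint8, blue, green, red); there is no depth.
- camera_info(name): a dict with "vfov" (degrees; the focal length in pixels is half the picture's height over the tangent of half this angle, whatever the lens; pixels are square), "cx", "cy" (the principal point, pixels), "world_from_camera" (4x4, takes a point from camera to world coordinates). Camera axes: x right, y up, looking along -z (the intrinsics and any distortion apply to the point x, -y, -z); pixel columns grow to the right and rows downward; lengths in m; the calibration is good to about 2 mm. The wrist camera is an equidistant fisheye: a pixel r from the principal point sees the ray r / f radians off the axis. A picture is of the moment at which its call begins: read the wrist's pose just before it. camera_info takes no time and is no camera call; for the wrist camera it gives the pose at the moment of the call.
- job.finish_job(): hands the job in; it is judged then, once.
Trained networks look in the newest picture that a camera, given by its name, has taken for a name from the list of things; names that differ only in an ending like _2 or _b are one class to them, and where a whole thing is asked for, a point or a joint stands for the part that bears it (a point fixed in the world has none). Each returns a list of dicts, best first, with "score" (0 to 1); they miss things now and then, are a little off and sometimes report something else, mostly with a low value. They report only what shows in the picture. A call takes as long as a camera call.
- spot_in(target, camera): "location" ([x, y, z] in m, in world coordinates, good to about 4 mm: the middle of the surface that is visible of it).
- pinpoint(target, camera): "location" ([x, y, z] in m, in world coordinates, good to about 4 mm: a listed point, or the origin of a listed thing).
The state is a dict: "clock": time; "qpos": joint angles; "dq": joint speeds; "joint_efforts": joint torques, N m; "tcp_pos": TCP position; "ee_rot": TCP orientation; "force": force on the tool from outside, world axes, zero at the start; "ft_torque": the same for the moment, N m; "opening": finger opening in m; "grasp_force": force on a finger pad.
Only numpy, scipy, OpenCV 4.12 (cv2) and the standard library are available. Lean on these libraries where they do the work, as an engineer would, in place of code of your own. Each camera call takes 0.05 s, during which the arm holds its last target. There are 200 camera calls.

## Working session

There is one attempt and no reset: what is moved stays moved. The work goes in short steps, Python scripts to look and compute and a tool call to move; the robot and the scene stay as the last step left them, time stands still between calls to the robot, and variables do not carry over. Pictures are saved under pics/ and viewed, at most 10 in all, crops included, and the job is handed in when it is done.

Besides the shell and the picture viewer there is one more tool, called after "Emit:" as a command line: name --argument value ..., lists and objects as JSON in quotes. apply_moves: Moves the arm, as the interface text tells. Its arguments: {"type":"object","properties":{"targets":{"type":"array"}},"required":["targets"]}

```bash
mkdir -p pics; ls; python3 - <<'E'
from cell import *
import cv2,numpy as np
print(telemetry.observe())
a=camera("scene");b=camera("top")
cv2.imwrite("pics/a.png",a);cv2.imwrite("pics/b.png",b)
for c in("scene","top"):
  i=camera_info(c);print(c,i["vfov"],i["cx"],i["cy"],np.round(i["world_from_camera"],3).tolist())
  for n in("post_tip","slot_mouth","eye","handle_grip","wing_grip","housing","cover","rule_tape","plug","driver"):
    print(n,[(np.round(d["location"],3).tolist(),round(d["score"],2)) for d in pinpoint(n,c)[:2]])
print(telemetry.observe()["clock"])
E
```

```text
pics
{'clock': 0.0, 'qpos': array([ 1.07222496,  0.62934589,  0.03845531,  1.51834747, -0.02697512,
        0.99629124, -0.01998766]), 'dq': array([ 0.00019742,  0.00100983, -0.00194285,  0.00037366, -0.00027008,
       -0.00087939,  0.00010363]), 'joint_efforts': array([ 9.94425936e-04, -5.49720061e+01,  1.14363067e+00, -1.86630052e+01,
       -5.22231334e-02,  2.37664132e-02,  1.33152248e-04]), 'tcp_pos': array([ 0.27231443, -0.58942374,  0.17676115]), 'ee_rot': array([-3.06654942e+00, -6.74136605e-01,  7.12484525e-04]), 'force': array([-0.13289973,  0.27788872,  0.6243376 ]), 'ft_torque': array([ 0.00978965, -0.00565268,  0.02486611]), 'grasp_force': 0.0, 'opening': 0.0938510467079309}
scene 43.97715254233827 278.4451668627989 202.74497777181293 [[-0.886, 0.226, -0.405, 0.091], [-0.464, -0.435, 0.772, 1.112], [-0.002, 0.871, 0.49, 0.586], [0.0, 0.0, 0.0, 1.0]]
post_tip [([0.48, 0.12, 0.082], 0.71)]
slot_mouth [([0.597, 0.115, 0.036], 0.68)]
eye [([0.433, 0.422, 0.018], 0.66), ([0.766, 0.268, 0.002], 0.63)]
handle_grip [([0.491, 0.419, 0.046], 0.72)]
wing_grip [([0.546, 0.414, 0.043], 0.66)]
housing [([0.543, 0.117, 0.001], 0.81)]
cover [([0.494, 0.422, -0.002], 0.66)]
rule_tape [([0.766, 0.266, -0.0], 0.73), ([0.542, 0.118, -0.0], 0.46)]
plug [([0.32, 0.396, 0.001], 0.52)]
driver [([0.306, 0.235, -0.006], 0.56)]
top 44.45448599902373 283.5377394883065 202.7073540509086 [[-0.01, 0.99, -0.14, 0.381], [-1.0, -0.008, 0.017, 0.305], [0.015, 0.14, 0.99, 0.979], [0.0, 0.0, 0.0, 1.0]]
post_tip [([0.478, 0.122, 0.089], 0.6)]
slot_mouth [([0.6, 0.116, 0.038], 0.67)]
eye [([0.43, 0.419, 0.019], 0.77)]
handle_grip [([0.49, 0.418, 0.044], 0.83)]
wing_grip [([0.547, 0.421, 0.047], 0.5)]
housing [([0.543, 0.114, 0.002], 0.85)]
cover [([0.495, 0.422, 0.003], 0.9)]
rule_tape [([0.76, 0.268, -0.001], 0.97)]
plug [([0.327, 0.399, -0.003], 0.76)]
driver [([0.301, 0.236, -0.002], 0.89)]
1.1
```

View pics/b.png

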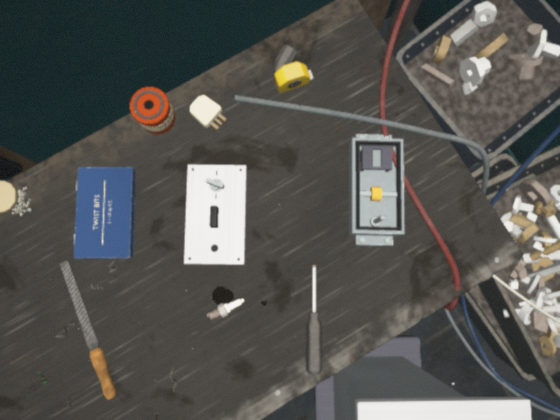

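View pics/a.png

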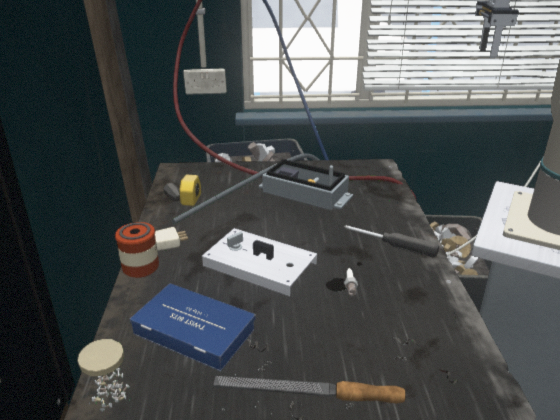

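The top view shows the cover (white, about x 185–246, y 165–264) with its fastener at the top and hole at the bottom. The housing is at about (377,187), with its post at (378,220). Both run roughly along world x. Next I'll refine the poses from edges in the top view.

```bash
cat > h.py <<'E'
from cell import *
import cv2,numpy as np
from scipy.spatial.transform import Rotation as R
def ray(c,i,u,v):
    f=210/np.tan(np.radians(i["vfov"]/2)); x,y=(u-i["cx"]),(v-i["cy"])
    if c=="wrist":
        r=np.hypot(x,y); t=r/f; s=np.sin(t)/max(r,1e-9); d=np.array([x*s,-y*s,-np.cos(t)])
    else: d=np.array([x/f,-y/f,-1])
    T=np.array(i["world_from_camera"]); return T[:3,3],T[:3,:3]@d
def at(c,i,u,v,z):
    o,d=ray(c,i,u,v); return o+d*(z-o[2])/d[2]
def proj(c,i,p):
    f=210/np.tan(np.radians(i["vfov"]/2)); T=np.array(i["world_from_camera"]); q=T[:3,:3].T@(np.array(p)-T[:3,3])
    x,y,z=q[0],-q[1],-q[2]
    r=np.hypot(x,y); k=(np.arctan2(r,z)/max(r,1e-9) if c=="wrist" else 1/z)*f
    return np.array([i["cx"]+x*k,i["cy"]+y*k])
def st():
    s=telemetry.observe(); M=R.from_rotvec(s["ee_rot"]).as_matrix()
    print("t",round(s["clock"],2),"tcp",np.round(s["tcp_pos"],4),"yaw",round(np.degrees(np.arctan2(M[1,0],M[0,0])),2),"z",np.round(M[:,2],3),"F",np.round(s["force"],1),"T",np.round(s["ft_torque"],2),"open",round(s["opening"],4),"q",np.round(s["qpos"],2))
    return s,M
E
python3 - <<'E'
from h import *
i=camera_info("top"); print(i.keys())
b=cv2.imread("pics/b.png"); g=cv2.cvtColor(b,cv2.COLOR_BGR2GRAY)
m=np.zeros_like(g); m[150:280,170:260]=(g[150:280,170:260]>150)*255
c=max(cv2.findContours(m,0,2)[0],key=cv2.contourArea)
P=np.array([at("top",i,u+.0,v,.023)[:2] for u,v in c[:,0,:]])*1000
print("cover",cv2.minAreaRect(P.astype(np.float32)))
# hole
s=g[238:258,204:224]; _,t=cv2.threshold(s,110,255,1); M=cv2.moments(t,True); print("hole px",M["m00"],204+M["m10"]/M["m00"],238+M["m01"]/M["m00"],at("top",i,204+M["m10"]/M["m00"],238+M["m01"]/M["m00"],.0225))
cv2.imwrite("pics/c.png",np.hstack([cv2.resize(b[155:275,175:260],None,fx=4.5,fy=4.5,interpolation=2),cv2.resize(b[130:250,340:415],None,fx=4.5,fy=4.5,interpolation=2)]))
E
```

```text
dict_keys(['vfov', 'cx', 'cy', 'world_from_camera'])
cover ((496.8998107910156, 417.5146484375), (112.07283782958984, 187.890625), 88.79966735839844)
hole px 22.0 214.0909090909091 247.9090909090909 [0.43274588 0.41872974 0.0225    ]
```

View pics/c.png

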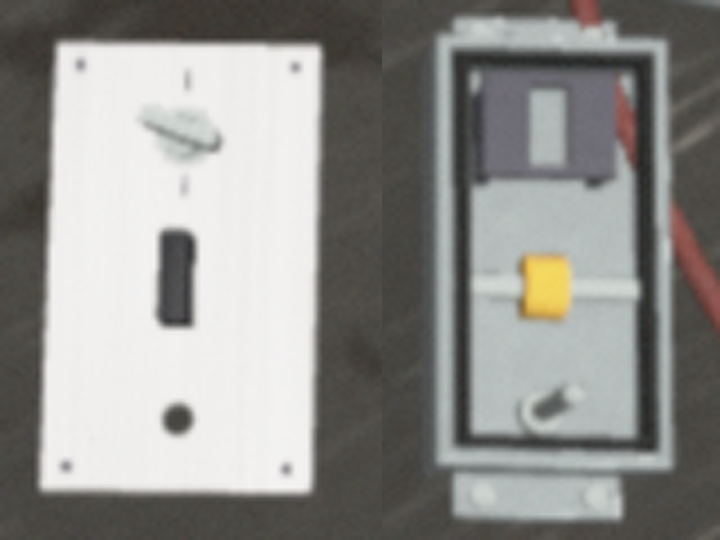

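The cover is at about (0.497, 0.4175) with yaw −1.2°, and its hole measurement agrees. The wing sits about +70° off x. I'll move over the housing first for a close look.

Emit:
apply_moves --targets '[{"travel": [0,0,-0.01],"twist": 7,"claw": 1},{"travel": [0,0,-0.01],"twist": 7,"claw": 1},{"travel": [0,0,-0.01],"twist": 6,"claw": 1},{"travel": [0,0,-0.01],"twist": 6,"claw": 1},{"travel": [0.0125,-0.038,-0.002],"twist": 0,"claw": 1}]'

```text
clock: 1.52
tcp_pos: [0.2817, -0.56, 0.2211]
ee_rot: [3.132, -0.054, -0.003]
force: [0.0, -0.5, 0.4]
opening: 0.094
grasp_force: 0.0
```

Emit:
apply_moves --targets '[{"travel": [0.0125,-0.038,-0.002],"twist": 0,"claw": 1},{"travel": [0.0125,-0.038,-0.002],"twist": 0,"claw": 1},{"travel": [0.0125,-0.038,-0.002],"twist": 0,"claw": 1},{"travel": [0.0125,-0.038,-0.002],"twist": 0,"claw": 1},{"travel": [0.0125,-0.038,-0.002],"twist": 0,"claw": 1}]'

```text
clock: 1.93
tcp_pos: [0.3528, -0.3619, 0.23]
ee_rot: [3.141, -0.033, 0.001]
force: [0.4, 0.1, 0.8]
opening: 0.0942
grasp_force: 0.0
```

Emit:
apply_moves --targets '[{"travel": [0.0125,-0.038,-0.002],"twist": 0,"claw": 1},{"travel": [0.0125,-0.038,-0.002],"twist": 0,"claw": 1},{"travel": [0.0125,-0.038,-0.002],"twist": 0,"claw": 1},{"travel": [0.0125,-0.038,-0.002],"twist": 0,"claw": 1},{"travel": [0.0125,-0.038,-0.002],"twist": 0,"claw": 1}]'

```text
clock: 2.35
tcp_pos: [0.4193, -0.1732, 0.2401]
ee_rot: [3.141, -0.033, 0.001]
force: [0.7, 0.5, 0.1]
opening: 0.0941
grasp_force: 0.0
```

Emit:
apply_moves --targets '[{"travel": [0.0125,-0.038,-0.002],"twist": 0,"claw": 1},{"travel": [0.0125,-0.038,-0.002],"twist": 0,"claw": 1},{"travel": [0.0125,-0.038,-0.002],"twist": 0,"claw": 1},{"travel": [0.0125,-0.038,-0.002],"twist": 0,"claw": 1},{"travel": [0.0,-0.03,0],"twist": 0,"claw": 1}]'

```text
clock: 2.77
tcp_pos: [0.4752, 0.0095, 0.2484]
ee_rot: [-3.14, 0.029, -0.005]
force: [1.0, 1.5, -0.4]
opening: 0.0938
grasp_force: 0.0
```

```bash
python3 - <<'E'
from h import *
st(); i=camera_info("wrist"); a=camera("wrist"); cv2.imwrite("pics/d.png",a); np.save("d.npy",i["world_from_camera"]); print(i)
for n in("post_tip","slot_mouth","housing"):
  for k in range(2):
    print(n,[(np.round(d["location"],4).tolist(),round(d["score"],2)) for d in pinpoint(n,"wrist")[:1]])
E
```

```text
t 2.77 tcp [0.4752 0.0095 0.2484] yaw -1.06 z [ 0.003  0.001 -1.   ] F [ 1.   1.5 -0.4] T [-0.01 -0.04  0.02] open 0.0938 q [-0.08  0.29  0.    1.89 -0.    0.95 -1.67]
{'vfov': 65.70646984690485, 'cx': 272.1576792693356, 'cy': 209.64982152816162, 'world_from_camera': array([[-1.94433485e-02,  9.62454809e-01,  2.70744707e-01,
         5.54213700e-01],
       [-9.99810621e-01, -1.84936465e-02, -6.05872333e-03,
         8.13190148e-03],
       [-8.24190496e-04, -2.70811236e-01,  9.62632118e-01,
         4.55917899e-01],
       [ 0.00000000e+00,  0.00000000e+00,  0.00000000e+00,
         1.00000000e+00]])}
post_tip [([0.4787, 0.1197, 0.0863], 0.73)]
post_tip [([0.4787, 0.1197, 0.0863], 0.73)]
slot_mouth [([0.5966, 0.1165, 0.037], 0.72)]
slot_mouth [([0.5966, 0.1165, 0.037], 0.72)]
housing [([0.545, 0.1182, 0.0005], 0.71)]
housing [([0.545, 0.1182, 0.0005], 0.71)]
```

View pics/d.png

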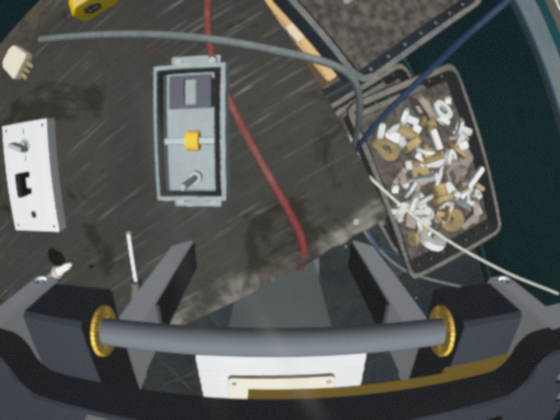

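The wrist view shows the housing rim (corners near (155,67), (226,67), (226,200), (155,200)) and the post tip near (200,174). I'll turn those pixels into positions.

```bash
python3 - <<'E'
from h import *
i=camera_info("wrist"); i["world_from_camera"]=np.load("d.npy"); j=camera_info("top")
print("post wrist",at("wrist",i,199.5,174,.085),"top",at("top",j,340+(574-382.5)/4.5-.5,130+393/4.5-.5,.085))
f=lambda x,y:at("top",j,340+(x-382.5)/4.5-.5,130+y/4.5-.5,.045)[:2]*1000
C=np.array([f(436,35),f(666,40),f(672,470),f(434,466)],np.float32); print(C,C.mean(0),cv2.minAreaRect(C))
g=cv2.imread("pics/d.png"); cv2.imwrite("pics/e.png",cv2.resize(g[50:215,145:240],None,fx=3.6,fy=3.6,interpolation=2))
E
```

```text
post wrist [0.49497068 0.09485171 0.085     ] top [0.48101178 0.11749975 0.085     ]
[[635.8581  161.13983]
 [633.1288   65.12026]
 [453.6956   70.36286]
 [456.1991  167.1343 ]] [544.72034  115.939316] ((544.6639404296875, 116.12728118896484), (96.80326080322266, 179.83352661132812), 88.3264389038086)
```

View pics/e.png

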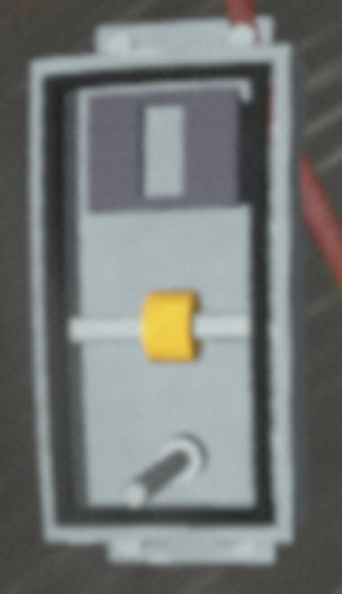

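```bash
python3 - <<'E'
from h import *
i=camera_info("wrist"); i["world_from_camera"]=np.load("d.npy")
g=lambda x,y,z:at("wrist",i,145+x/3.6-.4,50+y/3.6-.4,z)
print("post",g(137,492,.085))
C=np.array([g(x,y,.045)[:2]*1000 for x,y in((31,62),(290,45),(291,541),(46,541))],np.float32);print(C,C.mean(0),cv2.minAreaRect(C))
b=cv2.imread("pics/d.png"); 
for n in("eye","handle_grip","wing_grip","cover"): print(n,[np.round(d["location"],4).tolist() for d in pinpoint(n,"wrist")[:1]])
E
```

```text
post [0.4809264  0.11669436 0.085     ]
[[634.04144 161.24841]
 [631.2144   65.70161]
 [453.12582  71.71189]
 [455.4299  166.39694]] [543.4529  116.26471] ((543.3241577148438, 116.11731719970703), (95.588623046875, 178.68568420410156), 88.30522918701172)
eye [[0.4293, 0.4204, 0.0195]]
handle_grip [[0.4864, 0.4218, 0.0409]]
wing_grip [[0.5512, 0.4187, 0.0471]]
cover [[0.4947, 0.419, 0.0011]]
```

Emit:
apply_moves --targets '[{"travel": [0,-0.04,0.005],"twist": 0,"claw": 0},{"travel": [0,-0.04,0.005],"twist": 0,"claw": 0},{"travel": [0,-0.04,0.005],"twist": 0,"claw": 0},{"travel": [0,-0.04,0.005],"twist": 0,"claw": 0},{"travel": [0,-0.04,0.005],"twist": 0,"claw": 0}]'

```text
clock: 3.73
tcp_pos: [0.477, 0.207, 0.2226]
ee_rot: [-3.141, 0.035, -0.001]
force: [0.3, -0.2, 0.4]
opening: 0.064
grasp_force: 0.0
```

Emit:
apply_moves --targets '[{"travel": [0,-0.04,0.01],"twist": 0,"claw": 0},{"travel": [0,-0.04,0.01],"twist": 0,"claw": 0},{"travel": [0,-0.04,0.01],"twist": 0,"claw": 0},{"travel": [0,-0.04,0.01],"twist": 0,"claw": 0},{"travel": [0,-0.03,0.01],"twist": 0,"claw": 0}]'

```text
clock: 4.15
tcp_pos: [0.4804, 0.3994, 0.172]
ee_rot: [-3.14, 0.031, 0.0]
force: [-0.2, -0.2, -0.5]
opening: 0.0469
grasp_force: 0.0
```

Emit:
apply_moves --targets '[{"travel": [0,0,0.03],"twist": 0,"claw": 0},{"travel": [0,0,0.01],"twist": 0,"claw": 0},{"travel": [0,0,0],"twist": 0,"claw": 0},{"travel": [0,0,0],"twist": 0,"claw": 0}]'

```text
clock: 4.48
tcp_pos: [0.4815, 0.3936, 0.1326]
ee_rot: [3.139, -0.037, -0.001]
force: [0.7, 0.2, -0.4]
opening: 0.047
grasp_force: 0.0
```

```bash
python3 - <<'E'
from h import *
s,M=st(); i=camera_info("wrist"); a=camera("wrist"); cv2.imwrite("pics/f.png",a); np.save("f.npy",i["world_from_camera"])
for n in("eye","handle_grip","wing_grip","cover"): print(n,[np.round(d["location"],4).tolist() for d in pinpoint(n,"wrist")[:1]])
E
```

```text
t 4.48 tcp [0.4815 0.3936 0.1326] yaw -1.34 z [-0.001 -0.002 -1.   ] F [ 0.7  0.2 -0.4] T [ 0.04  0.01 -0.03] open 0.047 q [-0.69  0.64 -0.07  1.64  0.05  0.86 -2.37]
eye [[0.428, 0.4199, 0.0213]]
handle_grip [[0.4878, 0.4203, 0.0395]]
wing_grip [[0.5535, 0.4216, 0.0454]]
cover [[0.4969, 0.4181, 0.0001]]
```

View pics/f.png

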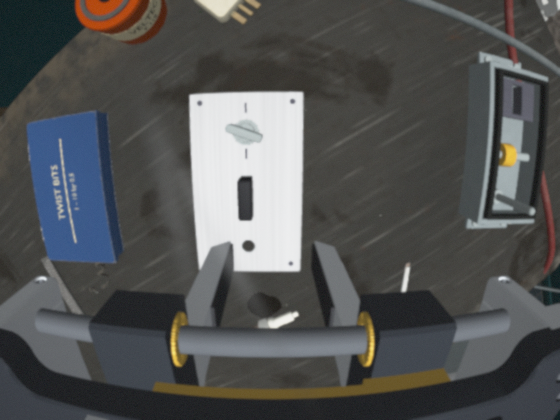

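The cover's corners are near (190,94), (303,92), (300,271) and (199,272), its hole at (249,245) and its handle at (246,198).

```bash
python3 - <<'E'
from h import *
i=camera_info("wrist"); i["world_from_camera"]=np.load("f.npy")
print("hole",at("wrist",i,248.5,245.5,.0225),"handle top",at("wrist",i,246,197,.05),"wing",at("wrist",i,228,128,.051),at("wrist",i,262,138,.051))
C=np.array([at("wrist",i,x,y,.023)[:2]*1000 for x,y in((190,94),(303,92),(300,271),(199,272))],np.float32);print(C,C.mean(0),cv2.minAreaRect(C))
E
```

```text
hole [0.43208743 0.4197766  0.0225    ] handle top [0.49127732 0.41750521 0.05      ] wing [0.55489525 0.43096039 0.051     ] [0.544843   0.40112741 0.051     ]
[[590.2479  471.19012]
 [587.4815  361.4495 ]
 [400.75314 365.31723]
 [401.26315 476.4789 ]] [494.93646 418.60895] ((494.3617248535156, 418.54473876953125), (111.13922119140625, 189.05801391601562), 88.55596160888672)
```

Emit:
apply_moves --targets '[{"travel": [0.006,-0.0245,0.02],"twist": 0,"claw": 0},{"travel": [0,0,0.03],"twist": 0,"claw": 0},{"travel": [0,0,0.025],"twist": 0,"claw": 0},{"travel": [0,0,0],"twist": 0,"claw": 0},{"travel": [0,0,0],"twist": 0,"claw": 0}]'

```text
clock: 5.15
tcp_pos: [0.4871, 0.4193, 0.0575]
ee_rot: [3.14, -0.034, -0.002]
force: [-0.2, -0.4, -0.1]
opening: 0.047
grasp_force: 0.0
```

Emit:
apply_moves --targets '[{"travel": [0.001,0.001,0.018],"twist": 0,"claw": 0},{"travel": [0,0,0.01],"twist": 0,"claw": 0},{"travel": [0,0,0],"twist": 0,"claw": -1},{"travel": [0,0,0],"twist": 0,"claw": -1},{"travel": [0,0,0],"twist": 0,"claw": -1}]'

```text
clock: 5.57
tcp_pos: [0.4891, 0.4197, 0.031]
ee_rot: [-3.14, 0.033, -0.002]
force: [-1.0, -0.1, -0.4]
opening: 0.0307
grasp_force: 0.0
```

Emit:
apply_moves --targets '[{"travel": [0,0,0],"twist": 0,"claw": -1},{"travel": [0,0,0],"twist": 0,"claw": -1},{"travel": [0,0,0],"twist": 0,"claw": -1},{"travel": [0,0,0],"twist": 0,"claw": -1}]'

```text
clock: 5.9
tcp_pos: [0.4886, 0.4193, 0.0301]
ee_rot: [-3.141, 0.033, -0.001]
force: [0.5, 0.1, 0.6]
opening: 0.0035
grasp_force: 0.0
```

The opening went below the bar's 14 mm with no grip force, so I'll look before doing anything else.

```bash
python3 - <<'E'
from h import *
s,M=st(); print(s["grasp_force"]); i=camera_info("wrist"); a=camera("wrist"); b=camera("scene"); st()
cv2.imwrite("pics/g.png",np.hstack([cv2.resize(a[60:300,150:350],(400,480)),cv2.resize(b[200:320,180:340],None,fx=2.5,fy=4)[:480]]))
E
```

```text
t 5.9 tcp [0.4886 0.4193 0.0301] yaw -1.2 z [ 0.  0. -1.] F [0.5 0.1 0.6] T [ 0.06 -0.02  0.01] open 0.0035 q [-0.72  0.8  -0.06  1.65  0.07  0.69 -2.4 ]
0.0
t 6.0 tcp [0.4884 0.4192 0.0298] yaw -1.2 z [ 0.  0. -1.] F [-0.1  0.2  0.1] T [ 0.03  0.06 -0.05] open 0.0009 q [-0.72  0.8  -0.06  1.65  0.07  0.69 -2.4 ]
```

View pics/g.png

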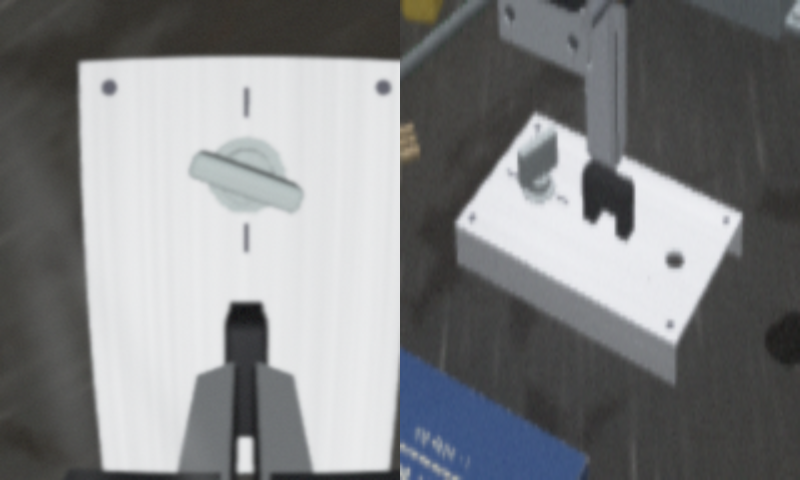

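```bash
python3 - <<'E'
from h import *
i=camera_info("scene")
for p in ((.4886,.4193,.030),(.4886,.4193,.051),(.4886,.4193,.055),(.4886,.4193,.023),(.433,.419,.023)): print(p,proj("scene",i,p))
b=camera("scene"); cv2.imwrite("pics/h.png",cv2.resize(b[200:280,215:315],None,fx=7.5,fy=7.5,interpolation=2)); st()
for n in("handle_grip","wing_grip","eye"): print(n,[np.round(d["location"],4).tolist() for d in pinpoint(n,"scene")[:1]])
E
```

```text
(0.4886, 0.4193, 0.03) [261.9662565  252.92403351]
(0.4886, 0.4193, 0.051) [261.76982272 243.53023311]
(0.4886, 0.4193, 0.055) [261.73192695 241.71799248]
(0.4886, 0.4193, 0.023) [262.03080919 256.01105377]
(0.433, 0.419, 0.023) [288.70175226 264.07328757]
t 6.05 tcp [0.4884 0.4191 0.0297] yaw -1.21 z [ 0. -0. -1.] F [-0.6 -0.1  0. ] T [-0.    0.04 -0.02] open 0.0003 q [-0.72  0.8  -0.06  1.65  0.07  0.69 -2.4 ]
handle_grip [[0.4857, 0.421, 0.0456]]
wing_grip [[0.5458, 0.4163, 0.0454]]
eye [[0.4309, 0.4203, 0.0168]]
```

View pics/h.png

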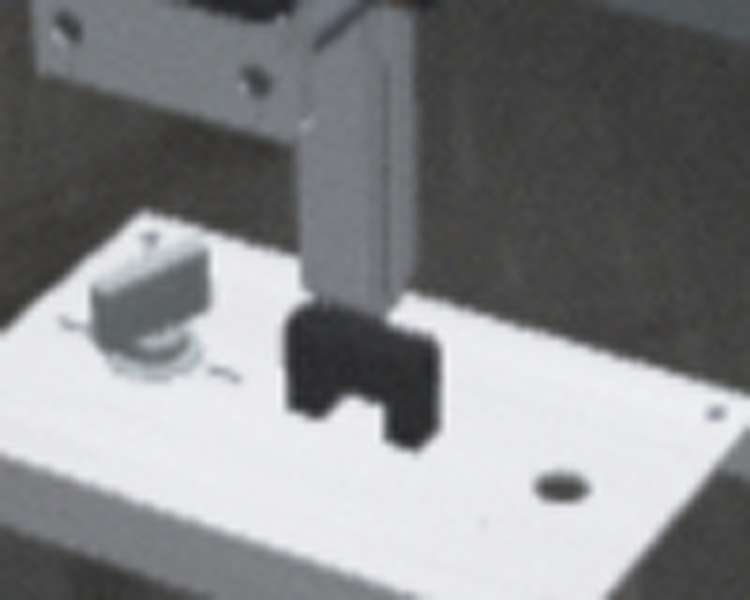

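```bash
python3 - <<'E'
from h import *
print([ (k,getattr(robot,k)) for k in dir(robot) if k[0]!="_"])
i=camera_info("wrist"); s=telemetry.observe()
for dz in(0,.01,.02,.025,.03): print(dz,(proj("wrist",i,s["tcp_pos"]+[0,0,dz])-[150,60])*2)
E
```

```text
[('IKError', <class 'cell.IKError'>), ('grip_depth', 0.0188)]
0 [245.17395726 357.64427195]
0.01 [245.22909909 368.62001247]
0.02 [245.28914067 380.59543933]
0.025 [245.32119374 386.99898727]
0.03 [245.35471798 393.70429871]
```

Both the scene and wrist views put the fingertips about 25 mm higher than the telemetry says. They closed just above the handle. I'll open, go down in small steps watching the force, and close again.

Emit:
apply_moves --targets '[{"travel": [0,0,-0.01],"twist": 0,"claw": 0},{"travel": [0,0,0],"twist": 0,"claw": 0},{"travel": [0,0,0],"twist": 0,"claw": 0},{"travel": [0,0,0],"twist": 0,"claw": 0},{"travel": [0,0,0],"twist": 0,"claw": 0}]'

```text
clock: 6.62
tcp_pos: [0.4883, 0.4191, 0.0397]
ee_rot: [3.141, -0.033, 0.0]
force: [-0.1, 0.2, 0.3]
opening: 0.0302
grasp_force: 0.0
```

Emit:
apply_moves --targets '[{"travel": [0,0,0.01],"twist": 0,"claw": 0},{"travel": [0,0,0.005],"twist": 0,"claw": 0},{"travel": [0,0,0.005],"twist": 0,"claw": 0},{"travel": [0,0,0],"twist": 0,"claw": 0},{"travel": [0,0,0],"twist": 0,"claw": 0}]'

```text
clock: 7.03
tcp_pos: [0.488, 0.4188, 0.0189]
ee_rot: [3.14, -0.033, -0.002]
force: [-0.0, 0.3, 0.6]
opening: 0.0471
grasp_force: 0.0
```

```bash
python3 - <<'E'
from h import *
st(); b=camera("scene"); a=camera("wrist"); cv2.imwrite("pics/i.png",np.hstack([cv2.resize(b[200:280,215:315],(500,400),interpolation=2),cv2.resize(a[180:300,210:285],(250,400),interpolation=2)])); 
E
```

```text
t 7.03 tcp [0.488  0.4188 0.0189] yaw -1.2 z [-0.001 -0.001 -1.   ] F [-0.   0.3  0.6] T [0.04 0.04 0.01] open 0.0471 q [-0.72  0.81 -0.06  1.66  0.07  0.68 -2.4 ]
```

View pics/i.png

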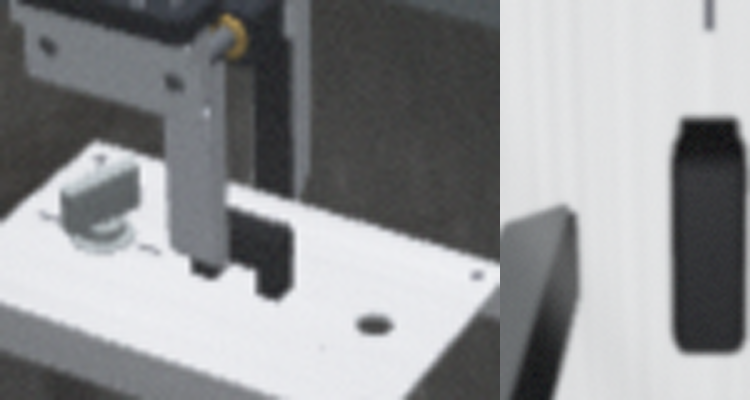

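The fingers now straddle the bar with no contact, and the tips are about halfway down it. I'll go down 13 mm more and close.

Emit:
apply_moves --targets '[{"travel": [0,0,0.006],"twist": 0,"claw": 0},{"travel": [0,0,0.005],"twist": 0,"claw": 0},{"travel": [0,0,0.002],"twist": 0,"claw": 0},{"travel": [0,0,0],"twist": 0,"claw": 0}]'

```text
clock: 7.47
tcp_pos: [0.4879, 0.4187, 0.0058]
ee_rot: [3.14, -0.033, -0.002]
force: [-1.0, -0.2, 0.3]
opening: 0.0473
grasp_force: 0.0
```

Emit:
apply_moves --targets '[{"travel": [0,0,0],"twist": 0,"claw": -1},{"travel": [0,0,0],"twist": 0,"claw": -1},{"travel": [0,0,0],"twist": 0,"claw": -1},{"travel": [0,0,0],"twist": 0,"claw": -1},{"travel": [0,0,0],"twist": 0,"claw": -1}]'

```text
clock: 7.88
tcp_pos: [0.4885, 0.4192, 0.0069]
ee_rot: [-3.141, 0.033, -0.0]
force: [0.9, 0.1, -0.5]
opening: 0.0171
grasp_force: 0.0
```

Emit:
apply_moves --targets '[{"travel": [0,0,0],"twist": 0,"claw": -1},{"travel": [0,0,0],"twist": 0,"claw": -1},{"travel": [0,0,0],"twist": 0,"claw": -1}]'

```text
clock: 8.13
tcp_pos: [0.4885, 0.4191, 0.0069]
ee_rot: [-3.141, 0.033, -0.0]
force: [-0.7, 0.0, 1.3]
opening: 0.0138
grasp_force: 30.0
```

Gripped (13.8 mm, 30 N). Lifting and carrying to the housing.

Emit:
apply_moves --targets '[{"travel": [0,0,-0.01],"twist": 0,"claw": -1},{"travel": [0,0,-0.02],"twist": 0,"claw": -1},{"travel": [0,0,-0.03],"twist": 0,"claw": -1},{"travel": [0,0,-0.035],"twist": 0,"claw": -1},{"travel": [0,0,-0.035],"twist": 0,"claw": -1}]'

```text
clock: 8.55
tcp_pos: [0.4873, 0.4182, 0.1375]
ee_rot: [3.14, -0.033, -0.003]
force: [0.4, 0.6, -4.0]
opening: 0.0137
grasp_force: 30.0
```

Emit:
apply_moves --targets '[{"travel": [0.005,0.01,0],"twist": 0,"claw": -1},{"travel": [0.005,0.02,0],"twist": 0,"claw": -1},{"travel": [0.005,0.03,0],"twist": 0,"claw": -1},{"travel": [0.005,0.03,0],"twist": 0,"claw": -1},{"travel": [0.005,0.03,0],"twist": 0,"claw": -1}]'

```text
clock: 8.97
tcp_pos: [0.5101, 0.2966, 0.1361]
ee_rot: [3.14, -0.032, -0.002]
force: [-0.2, 0.2, -3.7]
opening: 0.0137
grasp_force: 30.0
```

Emit:
apply_moves --targets '[{"travel": [0.005,0.03,0],"twist": 0,"claw": -1},{"travel": [0.005,0.03,0],"twist": 0,"claw": -1},{"travel": [0.005,0.03,0],"twist": 0,"claw": -1},{"travel": [0.005,0.03,0],"twist": 0.3,"claw": -1},{"travel": [0.005,0.03,0],"twist": 0.2,"claw": -1}]'

```text
clock: 9.38
tcp_pos: [0.5317, 0.146, 0.1362]
ee_rot: [3.141, -0.047, -0.002]
force: [-0.6, -0.4, -2.7]
opening: 0.0139
grasp_force: 30.0
```

Emit:
apply_moves --targets '[{"travel": [0.003,0.02,0],"twist": 0,"claw": -1},{"travel": [0.002,0.01,0],"twist": 0,"claw": -1},{"travel": [0,0,0],"twist": 0,"claw": -1},{"travel": [0,0,0],"twist": 0,"claw": -1},{"travel": [0,0,0],"twist": 0,"claw": -1}]'

```text
clock: 9.8
tcp_pos: [0.5362, 0.1204, 0.1366]
ee_rot: [-3.14, 0.043, 0.001]
force: [-0.1, -0.3, -3.3]
opening: 0.0139
grasp_force: 30.0
```

```bash
python3 - <<'E'
from h import *
s,M=st(); i=camera_info("wrist"); a=camera("wrist"); np.save("j.npy",i["world_from_camera"]); t=camera("top"); b=camera("scene")
cv2.imwrite("pics/w2.png",a);cv2.imwrite("pics/t2.png",t);cv2.imwrite("pics/s2.png",b)
cv2.imwrite("pics/j.png",np.vstack([np.hstack([cv2.resize(a[60:320,150:400],(375,390)),cv2.resize(b[90:220,210:360],(425,390))])]))
for c in("top","wrist","scene"):
  for n in("eye","handle_grip","wing_grip","cover"): print(c,n,[np.round(d["location"]-s["tcp_pos"],4).tolist() for d in pinpoint(n,c)[:1]])
E
```

```text
t 9.8 tcp [0.5362 0.1204 0.1366] yaw -1.56 z [-0.     0.002 -1.   ] F [-0.1 -0.3 -3.3] T [ 0.05  0.07 -0.01] open 0.0139 q [-0.21  0.54 -0.09  1.84  0.06  0.76 -1.93]
top eye [[-0.0611, 0.002, 0.0128]]
top handle_grip [[-0.0029, -0.0015, 0.0408]]
top wing_grip [[0.0636, -0.0048, 0.037]]
top cover [[0.0033, -0.0002, -0.003]]
wrist eye [[-0.0603, 0.0017, 0.0127]]
wrist handle_grip [[-0.0026, 0.0051, 0.0348]]
wrist wing_grip [[0.0644, -0.0, 0.0378]]
wrist cover [[0.0041, -0.0001, -0.0088]]
scene eye [[-0.0574, 0.0008, 0.0111]]
scene handle_grip [[-0.0023, 0.0007, 0.0415]]
scene wing_grip [[0.0602, -0.0041, 0.038]]
scene cover [[0.0063, 0.0039, -0.0064]]
```

View pics/j.png

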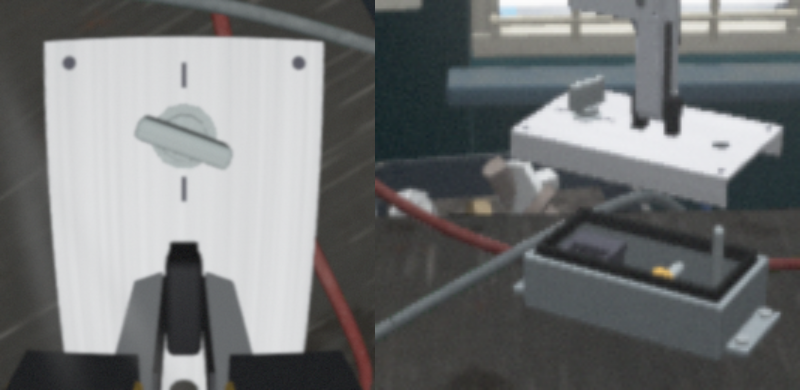

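The cover hangs level in the grip. In the scene view the post tip is at about (331,166). I'll go down 45 mm, so the hole is just above the post tip, and compare the two in the same cameras.

Emit:
apply_moves --targets '[{"travel": [0,0.004,0.02],"twist": 0,"claw": -1},{"travel": [0,0,0.02],"twist": 0,"claw": -1},{"travel": [0,0,0.005],"twist": 0,"claw": -1},{"travel": [0,0,0],"twist": 0,"claw": -1},{"travel": [0,0,0],"twist": 0,"claw": -1}]'

```text
clock: 10.97
tcp_pos: [0.5368, 0.1142, 0.092]
ee_rot: [-3.141, 0.047, -0.0]
force: [-0.0, 0.2, -2.9]
opening: 0.0139
grasp_force: 30.0
```

```bash
python3 - <<'E'
from h import *
s,M=st(); zt=s["tcp_pos"][2]-.0069+.023; print("sheet top",zt)
t=camera("top"); b=camera("scene"); i=camera_info("top"); j=camera_info("scene")
old=cv2.imread("pics/s2.png")
k=lambda im,u,v,w,h,f:cv2.resize(im[v-h:v+h,u-w:u+w],None,fx=f,fy=f,interpolation=2)
pt=s["tcp_pos"].copy(); e=pt+M[:,0]*-.056; e[2]=zt
a1,a2=proj("top",i,e).astype(int),proj("scene",j,e).astype(int); print(a1,a2)
np.save("pp.npy",np.r_[a1,a2])
cv2.imwrite("pics/k.png",np.hstack([k(t,a1[0],a1[1],22,25,6),k(b,a2[0],a2[1],22,25,6),k(old,331,175,22,25,6)]))
def blob(g,c):
    g=cv2.cvtColor(g,6)[c[1]-8:c[1]+9,c[0]-10:c[0]+11]; m=(g<115).astype(np.uint8); n,l,S,C=cv2.connectedComponentsWithStats(m); 
    return [(S[q,4],C[q]+c-[10,8]) for q in range(1,n)]
for n,im,c,inf in(("top",t,a1,i),("scene",b,a2,j)):
    for A,p in blob(im,c): print(n,A,p,at(n,inf,*p,zt-.0005))
print("post scene",at("scene",j,331.1,166,.085))
E
```

```text
t 10.97 tcp [0.5368 0.1142 0.092 ] yaw -1.7 z [ 0.  0. -1.] F [-0.   0.2 -2.9] T [0.07 0.08 0.01] open 0.0139 q [-0.21  0.6  -0.08  1.89  0.07  0.66 -1.93]
sheet top 0.10807070494718948
[385 215] [330 155]
scene 4 [331.5 156. ] [0.47921114 0.11524759 0.1075707 ]
scene 2 [339.5 163. ] [0.44961255 0.14143552 0.1075707 ]
post scene [0.47735626 0.11921669 0.085     ]
```

View pics/k.png

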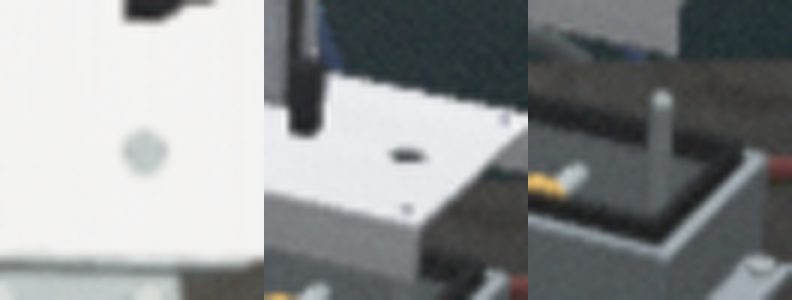

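The top view shows the hole at (386.8,214.9) with the grey interior through it. The scene view shows the hole at (331.6,155.4), and the earlier post tip at (330.6,165.6). That was my eleventh picture, one over the limit of 10. I'll view no more and work numerically from here.

```bash
python3 - <<'E'
from h import *
s,M=st(); zt=s["tcp_pos"][2]-.0069+.023; i=camera_info("top"); j=camera_info("scene")
t=camera("top"); g=cv2.cvtColor(t,6)[207:223,379:395]; w=np.clip(225-g.astype(float),0,None); w[w<15]=0
v,u=np.mgrid[207:223,379:395]; c=((w*u).sum()/w.sum(),(w*v).sum()/w.sum()); print("top hole px",c, at("top",i,*c,zt-.001))
print("scene hole",at("scene",j,331.5,155.4,zt),"scene post",at("scene",j,330.6,166,.085))
for n in("top","scene"):
  for q in("eye","cover"): print(n,q,[np.round(d["location"],4).tolist() for d in pinpoint(q,n)[:1]])
E
```

```text
t 11.07 tcp [0.5375 0.1144 0.0927] yaw -1.69 z [ 0.002  0.001 -1.   ] F [ 0.3  1.2 -4. ] T [ 0.07  0.05 -0.03] open 0.0135 q [-0.21  0.6  -0.08  1.89  0.07  0.66 -1.93]
top hole px (np.float64(386.59597156398104), np.float64(214.56398104265404)) [0.48230795 0.11434801 0.10780678]
scene hole [0.47945821 0.11480757 0.10880678] scene post [0.47835312 0.11973377 0.085     ]
top eye [[0.4782, 0.1162, 0.1076]]
top cover [[0.5459, 0.1154, 0.0901]]
scene eye [[0.4804, 0.1163, 0.1044]]
scene cover [[0.5981, 0.1181, 0.0393]]
```

Emit:
apply_moves --targets '[{"travel": [-0.001,-0.003,0.008],"twist": 0,"claw": -1},{"travel": [0,0,0.004],"twist": 0,"claw": -1},{"travel": [0,0,0],"twist": 0,"claw": -1},{"travel": [0,0,0],"twist": 0,"claw": -1}]'

```text
clock: 11.65
tcp_pos: [0.5351, 0.1169, 0.0791]
ee_rot: [3.141, -0.046, -0.002]
force: [0.5, -0.4, -3.4]
opening: 0.0139
grasp_force: 30.0
```

Emit:
apply_moves --targets '[{"travel": [0,0,0.005],"twist": 0,"claw": -1},{"travel": [0,0,0.004],"twist": 0,"claw": -1},{"travel": [0,0,0.003],"twist": 0,"claw": -1},{"travel": [0,0,0],"twist": 0,"claw": -1}]'

```text
clock: 11.98
tcp_pos: [0.535, 0.1168, 0.0668]
ee_rot: [3.141, -0.047, -0.002]
force: [0.1, -0.6, -3.8]
opening: 0.0136
grasp_force: 30.0
```

```bash
python3 - <<'E'
from h import *
st()
E
```

```text
t 11.98 tcp [0.535  0.1168 0.0668] yaw -1.71 z [-0.002 -0.    -1.   ] F [ 0.1 -0.6 -3.8] T [ 0.03  0.05 -0.01] open 0.0136 q [-0.22  0.64 -0.07  1.91  0.08  0.6  -1.94]
```

The sheet is now about 5 mm below the post tip with no contact force, so the post is through the hole. I'll keep going down.

Emit:
apply_moves --targets '[{"travel": [0,0,0.007],"twist": 0,"claw": -1},{"travel": [0,0,0.007],"twist": 0,"claw": -1},{"travel": [0,0,0.005],"twist": 0,"claw": -1},{"travel": [0,0,0],"twist": 0,"claw": -1},{"travel": [0,0,0],"twist": 0,"claw": -1}]'

```text
clock: 12.4
tcp_pos: [0.5352, 0.1169, 0.0481]
ee_rot: [3.141, -0.047, -0.002]
force: [0.9, 0.1, -2.9]
opening: 0.0139
grasp_force: 30.0
```

Emit:
apply_moves --targets '[{"travel": [0,0,0.003],"twist": 0,"claw": -1},{"travel": [0,0,0.002],"twist": 0,"claw": -1},{"travel": [0,0,0.001],"twist": 0,"claw": -1},{"travel": [0,0,0],"twist": 0,"claw": -1},{"travel": [0,0,0],"twist": 0,"claw": -1}]'

```text
clock: 12.82
tcp_pos: [0.5357, 0.117, 0.0427]
ee_rot: [-3.141, 0.047, -0.0]
force: [-0.2, 0.9, -3.5]
opening: 0.0135
grasp_force: 30.0
```

```bash
python3 - <<'E'
from h import *
st()
for n in("top","wrist","scene"):
  camera(n)
  for q in("eye","wing_grip","post_tip","cover"): print(n,q,[(np.round(d["location"],4).tolist(),round(d["score"],2)) for d in pinpoint(q,n)[:1]])
E
```

```text
t 12.82 tcp [0.5357 0.117  0.0427] yaw -1.7 z [ 0.  0. -1.] F [-0.2  0.9 -3.5] T [-0.01  0.07 -0.01] open 0.0135 q [-0.22  0.67 -0.07  1.92  0.08  0.55 -1.94]
top eye [([0.4769, 0.1189, 0.0571], 0.85)]
top wing_grip [([0.5975, 0.1136, 0.0826], 0.58)]
top post_tip [([0.4759, 0.1218, 0.0855], 0.62)]
top cover [([0.5433, 0.1181, 0.039], 0.82)]
wrist eye [([0.4768, 0.1176, 0.0565], 0.92)]
wrist wing_grip [([0.6004, 0.1149, 0.0814], 0.82)]
wrist post_tip []
wrist cover [([0.5417, 0.1152, 0.0304], 0.84)]
scene eye [([0.4802, 0.1174, 0.0492], 0.89)]
scene wing_grip [([0.5944, 0.114, 0.0795], 0.64)]
scene post_tip [([0.4823, 0.1217, 0.0883], 0.82)]
scene cover [([0.5413, 0.1215, 0.0345], 0.76)]
```

Emit:
apply_moves --targets '[{"travel": [0,0,0.001],"twist": 0,"claw": -1},{"travel": [0,0,0.001],"twist": 0,"claw": -1},{"travel": [0,0,0],"twist": 0,"claw": -1},{"travel": [0,0,0],"twist": 0,"claw": -1}]'

```text
clock: 13.9
tcp_pos: [0.5355, 0.117, 0.0406]
ee_rot: [3.141, -0.047, -0.0]
force: [-0.4, 0.1, -3.9]
opening: 0.014
grasp_force: 30.0
```

Emit:
apply_moves --targets '[{"travel": [0,0,0.001],"twist": 0,"claw": -1},{"travel": [0,0,0],"twist": 0,"claw": -1},{"travel": [0,0,0],"twist": 0,"claw": -1}]'

```text
clock: 14.15
tcp_pos: [0.5358, 0.117, 0.0398]
ee_rot: [-3.141, 0.047, -0.0]
force: [-0.1, -0.4, -2.4]
opening: 0.0137
grasp_force: 30.0
```

Emit:
apply_moves --targets '[{"travel": [0,0,0.001],"twist": 0,"claw": -1},{"travel": [0,0,0],"twist": 0,"claw": -1},{"travel": [0,0,0],"twist": 0,"claw": -1}]'

```text
clock: 14.4
tcp_pos: [0.5358, 0.117, 0.039]
ee_rot: [-3.141, 0.047, -0.001]
force: [-1.4, 0.4, 1.6]
opening: 0.0139
grasp_force: 30.0
```

Emit:
apply_moves --targets '[{"travel": [0,0,0.0005],"twist": 0,"claw": -1},{"travel": [0,0,0],"twist": 0,"claw": -1},{"travel": [0,0,0],"twist": 0,"claw": -1}]'

```text
clock: 14.65
tcp_pos: [0.5358, 0.117, 0.0383]
ee_rot: [-3.141, 0.047, -0.0]
force: [-0.5, -0.5, 2.7]
opening: 0.0137
grasp_force: 30.0
```

The cover is seated on the seal (the force turned from −3 N to +2.7 N). I'll release, rise, and move over to the wing.

Emit:
apply_moves --targets '[{"travel": [0,0,-0.001],"twist": 0,"claw": -0.3},{"travel": [0,0,0],"twist": 0,"claw": -0.3},{"travel": [0,0,0],"twist": 0,"claw": -0.3},{"travel": [0,0,0],"twist": 0,"claw": -0.3},{"travel": [0,0,0],"twist": 0,"claw": -0.3}]'

```text
clock: 15.07
tcp_pos: [0.5357, 0.117, 0.0391]
ee_rot: [-3.141, 0.047, -0.0]
force: [0.2, 0.1, -0.6]
opening: 0.0325
grasp_force: 0.0
```

Emit:
apply_moves --targets '[{"travel": [0,0,-0.01],"twist": 0,"claw": -0.3},{"travel": [0,0,-0.02],"twist": 0,"claw": -0.3},{"travel": [0,0,-0.03],"twist": 0,"claw": -0.3},{"travel": [0,0,0],"twist": 0,"claw": -0.3},{"travel": [0,0,0],"twist": 0,"claw": -0.3}]'

```text
clock: 15.48
tcp_pos: [0.5372, 0.1174, 0.1013]
ee_rot: [-3.14, 0.047, -0.007]
force: [-0.1, -0.2, -0.1]
opening: 0.0327
grasp_force: 0.0
```

```bash
python3 - <<'E'
from h import *
s,M=st(); i=camera_info("wrist"); a=camera("wrist"); t=camera("top"); ti=camera_info("top"); cv2.imwrite("pics/w3.png",a); cv2.imwrite("pics/t3.png",t)
# rectify sheet plane & wing-top plane near wing, tool-aligned
h0=np.array([.5358,.117]); ax=M[:2,0]; ay=np.array([-ax[1],ax[0]])
for n,im,inf in(("wrist",a,i),("top",t,ti)):
  for z,lab in((.084,"wing"),):
    r=np.arange(-24,25); O=np.zeros((49,49),np.float32); mx=np.zeros((49,49),np.float32); my=mx.copy()
    for p,x in enumerate(r):
      for q,y in enumerate(r):
        w=h0+ax*(.062+x/1000)+ay*y/1000; mx[p,q],my[p,q]=proj(n,inf,[*w,z])
    O=cv2.remap(im,mx,my,1); g=cv2.cvtColor(O,6)
    print(n); 
    for p in range(48,-1,-4): print(" ".join("%3d"%v for v in g[p,::-3]))
E
```

```text
t 15.48 tcp [0.5372 0.1174 0.1013] yaw -1.71 z [ 0.004  0.001 -1.   ] F [-0.1 -0.2 -0.1] T [ 0.02  0.07 -0.03] open 0.0327 q [-0.21  0.58 -0.08  1.88  0.07  0.68 -1.93]
wrist
230 231 231 233 231 232 229 230 149 231 231 232 231 227 229 230 228
231 231 231 234 231 232 230 230 151 232 231 233 231 227 229 230 229
231 231 231 233 231 233 230 231 232 231 232 232 231 228 230 230 229
231 232 231 234 231 233 226 210 202 214 228 232 231 227 230 230 229
232 232 232 217 160 168 185 184 189 182 195 218 232 228 230 231 230
231 233 232 191 198 197 192 167 144 172 185 198 229 228 231 230 230
232 233 233 225 193 190 194 196 198 197 188 151 170 225 231 231 230
231 233 233 235 232 199 185 180 181 191 195 195 197 191 231 231 230
232 234 234 235 233 233 212 195 195 195 216 206 191 207 232 231 230
232 234 234 236 234 235 233 234 227 233 233 234 232 229 232 231 231
232 234 234 236 233 235 233 233 157 233 233 234 232 229 232 231 230
232 234 234 236 233 235 233 233 160 233 233 234 232 230 232 231 230
233 234 234 236 234 235 233 235 234 233 234 234 232 230 232 231 231
top
243 243 243 243 243 243 242 241 243 243 238 201 245 247 247 247 220
243 243 243 243 243 243 227 217 241 242 236 196 245 247 247 225 106
243 243 243 243 243 241 198 148 171 172 164 171 245 247 245 148  74
212 237 238 237 235 202 118 100 149 133 121 166 245 247 216  83  78
113 139 143 140 133 108  97 105 145 130 121 167 245 244 144  63  85
102 102 100 100 101 100 101 107 120 122 122 168 245 239 102  58  80
102 102 102 100  99 100  99 105 120 121 122 170 245 230  88  61  71
103 102 103 104 101 102 101 107 121 122 124 168 244 223  79  60  67
103 103 102 100 103 102 101 107 119 121 123 156 242 230  81  57  65
103 101 102 102 100 102 101 107 119 121 122 153 241 237  99  60  60
103 104 103 101 101 100 102 108 119 121 123 153 242 244 141  59  58
103 104 101 102 102 103 102 106 117 123 123 153 242 247 213  72  58
104 105 102 102 102 101 103 108 119 121 121 155 242 247 246 133  57
```

From the rectified wrist image, the wing is about +70° from the cover's x, centred as expected. I'll move over it and line up.

Emit:
apply_moves --targets '[{"travel": [0.03,0,0],"twist": 0,"claw": -0.3},{"travel": [0.0305,0,0],"twist": 0,"claw": -0.3},{"travel": [0,0,0],"twist": -7,"claw": -0.3},{"travel": [0,0,0],"twist": -7,"claw": -0.3},{"travel": [0,0,0],"twist": -7,"claw": -0.3}]'

```text
clock: 16.0
tcp_pos: [0.5954, 0.1149, 0.0975]
ee_rot: [3.095, 0.536, -0.004]
force: [-0.2, 0.1, -0.4]
opening: 0.0328
grasp_force: 0.0
```

Emit:
apply_moves --targets '[{"travel": [0,0,0],"twist": -7,"claw": -0.3},{"travel": [0,0,0],"twist": -7,"claw": -0.3},{"travel": [0,0,0],"twist": -7,"claw": -0.3},{"travel": [0,0,0],"twist": -7,"claw": -0.3},{"travel": [0,0,0],"twist": -7,"claw": -0.3}]'

```text
clock: 16.42
tcp_pos: [0.595, 0.115, 0.0978]
ee_rot: [-2.79, -1.442, 0.004]
force: [0.1, 0.0, -0.4]
opening: 0.0332
grasp_force: 0.0
```

Emit:
apply_moves --targets '[{"travel": [0,0,0],"twist": -7,"claw": -0.3},{"travel": [0,0,0],"twist": -7,"claw": -0.3},{"travel": [0,0,0],"twist": 0,"claw": -0.3},{"travel": [0,0,0],"twist": 0,"claw": -0.3},{"travel": [0,0,0],"twist": 0,"claw": -0.3}]'

```text
clock: 16.83
tcp_pos: [0.5956, 0.115, 0.0985]
ee_rot: [-2.602, -1.759, 0.002]
force: [-0.2, 0.3, -0.1]
opening: 0.0329
grasp_force: 0.0
```

```bash
python3 - <<'E'
from h import *
s,M=st(); d=np.array([.5978,.1152,s["tcp_pos"][2]])-s["tcp_pos"]; print("tool shift",M.T@d)
E
```

```text
t 16.83 tcp [0.5956 0.115  0.0985] yaw 68.12 z [-0.001 -0.    -1.   ] F [-0.2  0.3 -0.1] T [ 0.02 -0.05 -0.01] open 0.0329 q [ 0.02  0.69 -0.42  1.71  0.36  0.82 -0.95]
tool shift [ 1.01021275e-03  1.97771788e-03 -3.06150100e-06]
```

Emit:
apply_moves --targets '[{"travel": [0.001,0.002,0.012],"twist": 0,"claw": -0.3},{"travel": [0,0,0.018],"twist": 0,"claw": -0.3},{"travel": [0,0,0.013],"twist": 0,"claw": -0.3},{"travel": [0,0,0.013],"twist": 0,"claw": -0.3},{"travel": [0,0,0],"twist": 0,"claw": -0.3}]'

```text
clock: 17.25
tcp_pos: [0.5961, 0.1148, 0.04]
ee_rot: [-2.599, -1.762, 0.008]
force: [0.1, -0.8, -0.4]
opening: 0.0328
grasp_force: 0.0
```

Emit:
apply_moves --targets '[{"travel": [0,0,0],"twist": 0,"claw": -1},{"travel": [0,0,0],"twist": 0,"claw": -1},{"travel": [0,0,0],"twist": 0,"claw": -1},{"travel": [0,0,0],"twist": 0,"claw": -1},{"travel": [0,0,0],"twist": 0,"claw": -1}]'

```text
clock: 17.67
tcp_pos: [0.5985, 0.1157, 0.0439]
ee_rot: [2.6, 1.763, 0.001]
force: [-1.7, 0.8, 0.7]
opening: 0.0079
grasp_force: 30.0
```

```bash
python3 - <<'E'
from h import *
s,M=st(); print(s["grasp_force"])
E
```

```text
t 17.67 tcp [0.5985 0.1157 0.0439] yaw 68.29 z [ 0.001  0.    -1.   ] F [-1.7  0.8  0.7] T [0.11 0.16 0.03] open 0.0079 q [-0.    0.76 -0.39  1.74  0.41  0.72 -0.98]
30.000327229499817
```

Wing gripped (7.9 mm). Turning it 70° clockwise.

Emit:
apply_moves --targets '[{"travel": [0,0,0],"twist": 5,"claw": -1},{"travel": [0,0,0],"twist": 5,"claw": -1},{"travel": [0,0,0],"twist": 5,"claw": -1},{"travel": [0,0,0],"twist": 5,"claw": -1},{"travel": [0,0,0],"twist": 5,"claw": -1}]'

```text
clock: 18.08
tcp_pos: [0.5988, 0.1154, 0.0438]
ee_rot: [2.922, 1.153, 0.002]
force: [-0.1, -0.4, 0.4]
opening: 0.008
grasp_force: 30.0
```

Emit:
apply_moves --targets '[{"travel": [0,0,0],"twist": 5,"claw": -1},{"travel": [0,0,0],"twist": 5,"claw": -1},{"travel": [0,0,0],"twist": 5,"claw": -1},{"travel": [0,0,0],"twist": 5,"claw": -1},{"travel": [0,0,0],"twist": 5,"claw": -1}]'

```text
clock: 18.5
tcp_pos: [0.599, 0.1151, 0.0439]
ee_rot: [3.102, 0.493, 0.002]
force: [-0.2, -0.7, 0.0]
opening: 0.0076
grasp_force: 30.0
```

Emit:
apply_moves --targets '[{"travel": [0,0,0],"twist": 5,"claw": -1},{"travel": [0,0,0],"twist": 5,"claw": -1},{"travel": [0,0,0],"twist": 5,"claw": -1},{"travel": [0,0,0],"twist": 5,"claw": -1},{"travel": [0,0,0],"twist": 0,"claw": -1}]'

```text
clock: 18.92
tcp_pos: [0.599, 0.1147, 0.0438]
ee_rot: [3.14, -0.051, 0.002]
force: [0.3, -2.1, 1.1]
opening: 0.0075
grasp_force: 30.0
```

```bash
python3 - <<'E'
from h import *
s,M=st(); a=camera("wrist"); i=camera_info("wrist"); t=camera("top"); cv2.imwrite("pics/w4.png",a); s,M=st()
for n in("wrist","top"):
  for q in("cover","eye","wing_grip","handle_grip"): print(n,q,[(np.round(d["location"],4).tolist(),round(d["score"],2)) for d in pinpoint(q,n)[:1]])
E
```

```text
t 18.92 tcp [0.599  0.1147 0.0438] yaw -1.85 z [ 0.002 -0.001 -1.   ] F [ 0.3 -2.1  1.1] T [-0.4  -0.12 -0.04] open 0.0075 q [-0.21  0.74 -0.05  1.75  0.06  0.66 -1.89]
t 19.02 tcp [0.5991 0.1148 0.0437] yaw -1.59 z [ 0.001 -0.001 -1.   ] F [ 1.  -2.8  1. ] T [-0.44 -0.22 -0.03] open 0.0074 q [-0.21  0.74 -0.05  1.75  0.06  0.66 -1.89]
wrist cover [([0.5427, 0.1162, 0.0303], 0.73)]
wrist eye [([0.4763, 0.1173, 0.0521], 0.92)]
wrist wing_grip [([0.5999, 0.1146, 0.0793], 0.85)]
wrist handle_grip [([0.5337, 0.1222, 0.0765], 0.9)]
top cover [([0.5447, 0.1194, 0.0359], 0.68)]
top eye []
top wing_grip [([0.5963, 0.1105, 0.0775], 0.61)]
top handle_grip [([0.5359, 0.1143, 0.0774], 0.84)]
```

Emit:
apply_moves --targets '[{"travel": [0,0,0],"twist": 0,"claw": -0.3},{"travel": [0,0,0],"twist": 0,"claw": -0.3},{"travel": [0,0,0],"twist": 0,"claw": -0.3},{"travel": [0,0,0],"twist": 0,"claw": -0.3},{"travel": [0,0,0],"twist": 0,"claw": -0.3}]'

```text
clock: 19.83
tcp_pos: [0.5979, 0.116, 0.043]
ee_rot: [-3.141, 0.046, 0.001]
force: [-0.7, -0.1, 0.1]
opening: 0.0322
grasp_force: 0.0
```

Emit:
apply_moves --targets '[{"travel": [0,0,-0.01],"twist": 0,"claw": -0.3},{"travel": [0,0,-0.02],"twist": 0,"claw": -0.3},{"travel": [0,0,-0.03],"twist": 0,"claw": -0.3},{"travel": [-0.03,0,0],"twist": 0,"claw": -0.3},{"travel": [-0.03,0,0],"twist": 0,"claw": -0.3}]'

```text
clock: 20.25
tcp_pos: [0.5407, 0.1176, 0.1056]
ee_rot: [-3.14, 0.049, -0.009]
force: [-0.2, 0.1, -0.3]
opening: 0.0324
grasp_force: 0.0
```

Emit:
apply_moves --targets '[{"travel": [0,0,0],"twist": 0,"claw": -0.3},{"travel": [0,0,0],"twist": 0,"claw": -0.3},{"travel": [0,0,0],"twist": 0,"claw": -0.3}]'

```text
clock: 20.5
tcp_pos: [0.5396, 0.1174, 0.104]
ee_rot: [-3.141, 0.047, -0.003]
force: [0.4, -0.6, -0.5]
opening: 0.0332
grasp_force: 0.0
```

```bash
python3 - <<'E'
from h import *
s,M=st(); i=camera_info("wrist"); a=camera("wrist"); cv2.imwrite("pics/w5.png",a)
h0=np.array([.5358,.117]); A=np.radians(-1.7); ax=np.array([np.cos(A),np.sin(A)]); ay=np.array([-ax[1],ax[0]])
def rect(z,xs,ys):
    m=np.array([[proj("wrist",i,[*(h0+ax*x/1000+ay*y/1000),z]) for y in ys] for x in xs],np.float32)
    return cv2.cvtColor(cv2.remap(a,m[...,0],m[...,1],1),6)
g=rect(.084,range(88,36,-4),range(21,-22,-3))
print("wing z.084"); [print(88-4*k,r) for k,r in enumerate(g)]
g=rect(.056,range(100,30,-1),np.arange(12,-12.5,-.5)).astype(float)
for k in range(0,70,2): 
    w=np.clip(215-g[k],0,None)
    if w.sum()>30: print("mark x",100-k,"y",round((w*np.arange(12,-12.5,-.5)).sum()/w.sum(),2),int(w.sum()))
# long edges of sheet
g=rect(.056,range(95,15,-8),np.arange(64,44,-.5)).astype(float); h=rect(.056,range(95,15,-8),np.arange(-44,-64,-.5)).astype(float)
print("L",[float(64-.5*np.argmax(np.abs(np.diff(r)))) for r in g],"R",[float(-44-.5*np.argmax(np.abs(np.diff(r)))) for r in h])
E
```

```text
t 20.5 tcp [0.5396 0.1174 0.104 ] yaw -1.7 z [ 0.002  0.    -1.   ] F [ 0.4 -0.6 -0.5] T [ 0.04  0.03 -0.02] open 0.0332 q [-0.23  0.58 -0.06  1.87  0.05  0.69 -1.91]
wing z.084
88 [231 231 232 230 233 230 230 151 231 231 232 230 227 229 230]
84 [231 231 233 231 231 230 231 150 232 231 232 231 227 230 230]
80 [231 232 233 231 232 231 227 223 229 232 232 231 228 230 230]
76 [232 232 234 231 233 230 183 195 188 231 232 231 228 230 231]
72 [232 233 234 232 228 198 182 195 180 199 227 232 228 230 231]
68 [232 232 234 231 196 187 183 195 181 189 199 230 228 230 230]
64 [233 234 235 226 195 196 181 195 183 196 198 226 229 230 230]
60 [233 233 235 232 197 193 184 195 182 190 195 230 229 231 230]
56 [233 233 235 233 228 200 184 195 181 201 230 232 229 231 231]
52 [234 234 236 233 235 232 191 195 189 233 234 232 229 231 231]
48 [234 233 236 234 235 233 189 195 190 233 233 232 230 232 230]
44 [234 234 236 233 235 233 232 158 232 233 234 232 230 232 231]
40 [235 235 237 233 235 233 233 231 233 233 234 233 230 232 231]
mark x 90 y -0.15 189
mark x 88 y -0.15 242
mark x 86 y -0.15 244
mark x 84 y -0.16 248
mark x 82 y -0.18 185
mark x 78 y 0.0 346
mark x 76 y 0.08 392
mark x 74 y 0.12 480
mark x 72 y 0.09 690
mark x 70 y 0.06 876
mark x 68 y 0.12 1152
mark x 66 y 0.32 1109
mark x 64 y 0.24 1118
mark x 62 y 0.26 1127
mark x 60 y 0.24 1110
mark x 58 y -0.02 1107
mark x 56 y -0.37 1111
mark x 54 y -0.14 899
mark x 52 y 0.0 658
mark x 50 y -0.1 420
mark x 48 y -0.15 375
mark x 46 y -0.19 380
mark x 44 y -0.06 379
mark x 42 y 0.07 355
mark x 40 y -0.04 224
mark x 38 y -0.04 190
mark x 36 y -0.09 35
L [55.5, 56.0, 56.0, 56.0, 55.5, 56.0, 56.0, 56.0, 56.0, 55.5] R [-55.0, -55.0, -55.5, -55.5, -55.0, -55.0, -55.0, -55.0, -55.5, -55.0]
```

The wing is symmetric about the marks' line to within 0.3 mm, and the edges are parallel to it, so the fastener is aligned. Now I'll grip the handle again and press.

Emit:
apply_moves --targets '[{"travel": [-0.0035,0,0.015],"twist": 0,"claw": -0.3},{"travel": [0,0,0.025],"twist": 0,"claw": -0.3},{"travel": [0,0,0.015],"twist": 0,"claw": -0.3},{"travel": [0,0,0.007],"twist": 0,"claw": -0.3},{"travel": [0,0,0],"twist": 0,"claw": -0.3}]'

```text
clock: 20.97
tcp_pos: [0.5346, 0.1169, 0.0396]
ee_rot: [3.14, -0.047, -0.004]
force: [0.8, 0.2, -0.8]
opening: 0.0332
grasp_force: 0.0
```

Emit:
apply_moves --targets '[{"travel": [0,0,0],"twist": 0,"claw": -0.3},{"travel": [0,0,0],"twist": 0,"claw": -0.3}]'

```text
clock: 21.13
tcp_pos: [0.536, 0.1174, 0.0419]
ee_rot: [-3.141, 0.047, -0.003]
force: [0.0, -0.6, 0.6]
opening: 0.0329
grasp_force: 0.0
```

Emit:
apply_moves --targets '[{"travel": [0,0,0.003],"twist": 0,"claw": -0.3},{"travel": [0,0,0],"twist": 0,"claw": -1},{"travel": [0,0,0],"twist": 0,"claw": -1},{"travel": [0,0,0],"twist": 0,"claw": -1},{"travel": [0,0,0],"twist": 0,"claw": -1}]'

```text
clock: 21.55
tcp_pos: [0.5351, 0.1172, 0.0385]
ee_rot: [3.141, -0.047, 0.001]
force: [-0.0, 0.4, 2.2]
opening: 0.0135
grasp_force: 30.0
```

Emit:
apply_moves --targets '[{"travel": [0,0,0],"twist": 0,"claw": -1},{"travel": [0,0,0],"twist": 0,"claw": -1}]'

```text
clock: 21.72
tcp_pos: [0.535, 0.1172, 0.0384]
ee_rot: [3.141, -0.047, 0.001]
force: [0.2, -0.2, 0.8]
opening: 0.0135
grasp_force: 30.0
```

Emit:
apply_moves --targets '[{"travel": [0,0,0.002],"twist": 0,"claw": -1},{"travel": [0,0,0.002],"twist": 0,"claw": -1},{"travel": [0,0,0.002],"twist": 0,"claw": -1},{"travel": [0,0,0],"twist": 0,"claw": -1}]'

```text
clock: 22.05
tcp_pos: [0.5351, 0.1172, 0.0322]
ee_rot: [3.141, -0.047, 0.001]
force: [-1.0, -1.3, 6.9]
opening: 0.0137
grasp_force: 30.0
```

Emit:
apply_moves --targets '[{"travel": [0,0,0.001],"twist": 0,"claw": -1},{"travel": [0,0,0.001],"twist": 0,"claw": -1},{"travel": [0,0,0],"twist": 0,"claw": -1},{"travel": [0,0,0],"twist": 0,"claw": -1}]'

```text
clock: 22.38
tcp_pos: [0.535, 0.1172, 0.0306]
ee_rot: [3.141, -0.047, 0.001]
force: [-1.6, -0.6, 6.0]
opening: 0.0136
grasp_force: 30.0
```

Emit:
apply_moves --targets '[{"travel": [0,0,0.001],"twist": 0,"claw": -1},{"travel": [0,0,0],"twist": 0,"claw": -1},{"travel": [0,0,0],"twist": 0,"claw": -1}]'

```text
clock: 22.63
tcp_pos: [0.5351, 0.1172, 0.0305]
ee_rot: [3.141, -0.047, 0.001]
force: [-1.9, -1.5, 14.8]
opening: 0.0138
grasp_force: 30.0
```

Hard stop at z 0.0305, 8 mm below the seated height, so the cover is on the rim. I'll add a little margin and check that it holds.

Emit:
apply_moves --targets '[{"travel": [0,0,0.0005],"twist": 0,"claw": -1},{"travel": [0,0,0],"twist": 0,"claw": -1},{"travel": [0,0,0],"twist": 0,"claw": -1},{"travel": [0,0,0],"twist": 0,"claw": -1}]'

```text
clock: 22.97
tcp_pos: [0.5351, 0.1172, 0.0305]
ee_rot: [3.141, -0.047, 0.001]
force: [-4.0, -1.4, 18.7]
opening: 0.0137
grasp_force: 30.0
```

```bash
python3 - <<'E'
from h import *
st(); a=camera("wrist"); i=camera_info("wrist"); st()
h0=np.array([.5351,.1172]); A=np.radians(-1.7); ax=np.array([np.cos(A),np.sin(A)]); ay=np.array([-ax[1],ax[0]])
def rect(z,xs,ys):
    m=np.array([[proj("wrist",i,[*(h0+ax*x/1000+ay*y/1000),z]) for y in ys] for x in xs],np.float32)
    return cv2.cvtColor(cv2.remap(a,m[...,0],m[...,1],1),6)
for k,r in enumerate(rect(.076,range(88,36,-4),range(21,-22,-3))): print(88-4*k,r)
E
```

```text
t 22.97 tcp [0.5351 0.1172 0.0305] yaw -1.72 z [ 0.001 -0.    -1.   ] F [-4.  -1.4 18.7] T [-0.33  1.    0.01] open 0.0137 q [-0.24  0.69 -0.05  1.93  0.06  0.52 -1.93]
t 23.02 tcp [0.5351 0.1172 0.0305] yaw -1.71 z [ 0.001 -0.    -1.   ] F [-4.6 -1.7 20. ] T [-0.34  0.98 -0.05] open 0.0139 q [-0.24  0.69 -0.05  1.93  0.06  0.52 -1.93]
88 [216 216 217 214 217 215 215 116 217 216 217 214 211 213 214]
84 [215 217 218 215 218 216 215 115 217 216 217 216 211 214 214]
80 [216 218 218 216 219 216 208 196 211 217 217 217 211 214 215]
76 [217 219 218 216 220 216 166 175 165 217 219 217 212 215 216]
72 [217 218 219 217 199 176 165 176 161 178 211 216 211 215 215]
68 [217 218 220 217 177 176 165 174 162 175 177 216 211 216 215]
64 [218 219 221 217 178 176 166 176 163 177 182 216 212 216 215]
60 [218 220 220 217 181 169 166 176 163 170 181 217 214 217 215]
56 [218 219 222 218 220 201 166 175 162 204 220 217 214 217 214]
52 [217 220 223 219 221 218 169 176 164 219 220 217 214 217 216]
48 [219 220 222 219 221 218 168 174 169 219 220 218 214 218 215]
44 [218 221 223 219 220 219 219 130 219 219 220 218 215 218 215]
40 [218 220 223 219 222 219 219 221 219 219 220 218 214 218 216]
```

Pressed on the rim with about 19 N, holding steady, with the wing aligned. Handing in.

```bash
python3 -c "
from cell import job
print(job.finish_job())"
```

```text
the job is handed in; nothing more can be done
None
```

The cover is over the post, the fastener was turned in line with the marks after the cover was seated on the seal, and I handed in holding the cover on the rim with about 19 N at 23 s; I viewed 11 pictures, one over the limit of 10.

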